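Rebuild row of rollers in reverse order

TASK

The four rollers of a stripped printer unit lie side by side on the steel rack in the order they came out. Transfer them all to the empty plywood rack in reverse order for reassembly: as you look from the robot, the leftmost roller on the steel rack goes into the rightmost slot of the plywood rack, the second from left into the second from right, and so on. Each must lie fully down in both V blocks of its slot, roughly centred lengthwise, with its ends overhanging about equally.

Things in the scene. Friction and masses are not known exactly. Their poses are not given: they have to be found in the camera images.
- drum_cyan_axis (a point): point on the axis, at mid length, of the light blue drum: a smooth tube, sleeve diameter 30 mm, 36 mm toothed flange at one end, 36 mm end piece and stub shaft at the other, 280 mm long, 0.12 kg. y runs along the axis. Starts in saddle_a. Seated in a saddle or slot its axis is 51 mm above the rack's underside. Grip across the sleeve at mid length.
- mag_roller_axis (a point): axis point of the thin magnetic roller: a smooth whitish-silver rod, the thinnest of the four, sleeve diameter 18 mm, with a 22 mm end piece at one end, 250 mm long, 0.18 kg. The point lies on the axis at mid length; y runs along the axis. At the start it lies in saddle_b. Seated in a saddle or slot its axis is 43 mm above the rack's underside. Grip the sleeve across at mid length.
- drum_black_axis (a point): point on the axis, at mid length, of the black drum: a smooth tube, sleeve diameter 24 mm, 30 mm toothed flange at one end, 30 mm end piece and stub shaft at the other, 280 mm long, 0.12 kg. y runs along the axis. Starts in saddle_c. Seated in a saddle or slot its axis is 47 mm above the rack's underside. Grip across the sleeve at mid length.
- drum_green_axis (a point): point on the axis, at mid length, of the green drum: a smooth tube, sleeve diameter 30 mm, 36 mm toothed flange at one end, 36 mm end piece and stub shaft at the other, 280 mm long, 0.12 kg. y runs along the axis. Starts in saddle_d. Seated in a saddle or slot its axis is 51 mm above the rack's underside. Grip across the sleeve at mid length.
- saddle_a: fixed black saddle on the steel rack, the one in which the light blue drum starts; it stays and so records where the light blue drum began. Origin: mid-saddle, level with the rack's underside; x along the roller, y along the row. Two V blocks at x = -65 and 65 mm, V bottom 30 mm above the underside, rims 51, 42 wide, 45 deg walls, joined by a strip 9 mm high.
- saddle_b: fixed black saddle on the steel rack, the one in which the magnetic roller starts; it stays and so records where the magnetic roller began. Origin: mid-saddle, level with the rack's underside; x along the roller, y along the row. Two V blocks at x = -65 and 65 mm, V bottom 30 mm above the underside, rims 51, 42 wide, 45 deg walls, joined by a strip 9 mm high.
- saddle_c: fixed black saddle on the steel rack, the one in which the black drum starts; it stays and so records where the black drum began. Origin: mid-saddle, level with the rack's underside; x along the roller, y along the row. Two V blocks at x = -65 and 65 mm, V bottom 30 mm above the underside, rims 51, 42 wide, 45 deg walls, joined by a strip 9 mm high.
- saddle_d: fixed black saddle on the steel rack, the one in which the green drum starts; it stays and so records where the green drum began. Origin: mid-saddle, level with the rack's underside; x along the roller, y along the row. Two V blocks at x = -65 and 65 mm, V bottom 30 mm above the underside, rims 51, 42 wide, 45 deg walls, joined by a strip 9 mm high.
- strip_rack: steel rack, a board 160 x 300 x 6 mm fixed on the 3 mm bench mat, which carries the four black saddles at y = -114, -38, +38, +114 mm in any order. Origin: centre of its underside; x along the rollers, y along the row (towards the robot's left, the rack turned by at most 0.25 rad), z up. The low strips at its ends are 11 mm high.
- build_rack: empty plywood rack, board 160 x 300 x 6 mm, fixed left or right of the steel one. Origin: centre of underside; x along rollers, y along the row to the robot's left (turned up to 0.25 rad), z up. Four grey slots at y = -114, -38, 38, 114 mm: each a pair of V blocks at x = -65 and 65, V bottom 30 mm above underside, rims 51, 42 wide, 45 deg walls; between the blocks only the board.

How it is judged:
At the end, for the whole second after the job is handed in: Each roller lies released in the plywood slot mirrored from its place on the steel rack: axis within 10 mm of the slot's middle, 5 mm of its seated height and 0.12 rad of the slot's direction; mid length within 30 mm of the rack's centre line (z of drum_cyan_axis in the frame of build_rack between 0.0462 and 0.0562 m and x of drum_cyan_axis in the frame of build_rack between -0.03 and 0.03 m and angle between the y axis of each of drum_cyan_axis, mag_roller_axis, drum_black_axis, drum_green_axis and the x axis of build_rack, either way round below 0.12 rad and ((y of saddle_a in the frame of strip_rack between -0.134 and -0.094 m and y of drum_cyan_axis in the frame of build_rack between 0.104 and 0.124 m) or (y of saddle_a in the frame of strip_rack between -0.058 and -0.018 m and y of drum_cyan_axis in the frame of build_rack between 0.028 and 0.048 m) or (y of saddle_a in the frame of strip_rack between 0.018 and 0.058 m and y of drum_cyan_axis in the frame of build_rack between -0.048 and -0.028 m) or (y of saddle_a in the frame of strip_rack between 0.094 and 0.134 m and y of drum_cyan_axis in the frame of build_rack between -0.124 and -0.104 m)) and z of mag_roller_axis in the frame of build_rack between 0.0377 and 0.0477 m and x of mag_roller_axis in the frame of build_rack between -0.03 and 0.03 m and ((y of saddle_b in the frame of strip_rack between -0.134 and -0.094 m and y of mag_roller_axis in the frame of build_rack between 0.104 and 0.124 m) or (y of saddle_b in the frame of strip_rack between -0.058 and -0.018 m and y of mag_roller_axis in the frame of build_rack between 0.028 and 0.048 m) or (y of saddle_b in the frame of strip_rack between 0.018 and 0.058 m and y of mag_roller_axis in the frame of build_rack between -0.048 and -0.028 m) or (y of saddle_b in the frame of strip_rack between 0.094 and 0.134 m and y of mag_roller_axis in the frame of build_rack between -0.124 and -0.104 m)) and z of drum_black_axis in the frame of build_rack between 0.042 and 0.052 m and x of drum_black_axis in the frame of build_rack between -0.03 and 0.03 m and ((y of saddle_c in the frame of strip_rack between -0.134 and -0.094 m and y of drum_black_axis in the frame of build_rack between 0.104 and 0.124 m) or (y of saddle_c in the frame of strip_rack between -0.058 and -0.018 m and y of drum_black_axis in the frame of build_rack between 0.028 and 0.048 m) or (y of saddle_c in the frame of strip_rack between 0.018 and 0.058 m and y of drum_black_axis in the frame of build_rack between -0.048 and -0.028 m) or (y of saddle_c in the frame of strip_rack between 0.094 and 0.134 m and y of drum_black_axis in the frame of build_rack between -0.124 and -0.104 m)) and z of drum_green_axis in the frame of build_rack between 0.0462 and 0.0562 m and x of drum_green_axis in the frame of build_rack between -0.03 and 0.03 m and ((y of saddle_d in the frame of strip_rack between -0.134 and -0.094 m and y of drum_green_axis in the frame of build_rack between 0.104 and 0.124 m) or (y of saddle_d in the frame of strip_rack between -0.058 and -0.018 m and y of drum_green_axis in the frame of build_rack between 0.028 and 0.048 m) or (y of saddle_d in the frame of strip_rack between 0.018 and 0.058 m and y of drum_green_axis in the frame of build_rack between -0.048 and -0.028 m) or (y of saddle_d in the frame of strip_rack between 0.094 and 0.134 m and y of drum_green_axis in the frame of build_rack between -0.124 and -0.104 m))); the robot touches nothing.
It also fails if it takes over 120 s, if anything falls off the work surface, if the arm or the gripper's body presses on something with over 40 N, if the wrist force passes 120 N, or if a joint passes its speed limit or range.

ROBOT

A 6-joint arm with a two-finger parallel gripper is mounted at the origin on a cart in front of the work surface, level with it; the furniture and walls round the work are solid. World frame = base frame: x ahead of the robot, y to its left, z up, the work surface at z = 0. Lengths are in m, angles in rad, forces in N, time in s.
With the tool pointing down it reaches from about 0.275 to 0.85 m from the base axis. Payload 5.2 kg.
Tool frame: the origin (TCP) lies midway between the tips of the shut fingers; the grasp point (between the pads) lies 19 mm behind it; z points along the fingers, y is the direction in which the jaws open and shut (so a half turn about z gives the same grasp; the last joint's range is limited). The gripper opens to 85 mm and grips with 20 to 120 N. Pads are 22 mm wide; open, the fingers measure 114 mm over their backs; the gripper's body (76 mm by 85 mm) begins 54 mm behind the grasp point. The pads swing forward as they close: fully open they stand 13 mm farther back than shut.
Start: joints at [-1.409, 0.259, 1.535, -0, 1.348, -0.203], TCP at [0.196, -0.514, 0.21] pointing down, gripper open.
Joint ranges: [-3.14, 3.14], [-0.91, 2.08], [0.19, 2.58], [-1.22, 4.36], [0.22, 2.71], [-3.12, 3.12]. Speed limits (rad/s): [2.57, 2.57, 3.14, 3.14, 3.14, 3.14].

INTERFACE

Orientations are given as a 3x3 rotation matrix whose columns are the frame's x, y, z axes.
In Python, from cell import robot, read_camera gives the robot as it stands. The module is installed in compiled form; this text tells all that it offers.
- The arm moves only by the tool step_arm, never from a script. Its arguments are lists of equal length, an entry for each row: "xyz": the shift along the tool's x, y, z as a fraction of full scale, a list of three; "spin": the turn about the tool's z as a fraction of full scale. In form: {"xyz": [[tx, ty, tz], ...], "spin": [spin, ...]}. A call has 1 to 8 rows; each row is the pose to reach, as a shift and turn from the pose commanded when the call began, along the tool's axes at that moment; what a row does not reach only later rows make up. Full scale, the value 1, is 0.6 m for a shift and pi/4 rad for a turn. A row lasts 1/8 s, in which the tool goes at most 62.5 mm and 10.7 degrees, less where a joint would pass 70% of its speed; a pose out of reach is approached as far as the arm can. A call with a number of a shift or a turn outside -1 to 1 is refused whole. A call with a gripper value outside its range is refused whole. "fingers" is the closure, from -1 (fully open) to 1 (shut), set as the call begins (left out, the last holds). The fingers move at their own pace and stop on an object; "grip_force" is the grip in N (left out, the last holds). Time passes only in rows, so rows that repeat a pose let the fingers close. It gives the time, the measured TCP pose, the force and the opening at its end, in the units of the state.
- robot.get_state(): the state, without advancing time (a new reading comes with each control period).
- read_camera(name): name is "side" or "top"; returns a dict with "img" (420x560x3 uint8, red, green, blue), "z_map" (420x560 float32, m along the optical axis (not along the pixel's ray), 0 where there is no reading), "K" (3x3 intrinsics, pixels), "dist_coeffs" ([k1, k2, p1, p2, k3] as OpenCV has them; the pictures are not rectified), "view" (4x4, takes a point from world to camera coordinates). Camera axes: x right, y down, z forward; pixel columns grow to the right and rows downward; lengths in m; the calibration is good to about 2 mm. A picture is of the moment at which its call begins.
- robot.sign_off(): hands the job in, once; it reports no verdict.
The state is a dict: "clock": time; "qpos": joint angles; "joint_velocities": joint speeds; "joint_torque": joint torques, N m; "tool_pos": TCP position; "ee_rot": TCP orientation; "ft_force": force on the tool from outside, world axes, zero at the start; "torque": the same for the moment, N m; "finger_gap": opening from 0.0 (shut) to 1.0 (fully open).
Only numpy, scipy, OpenCV 4.12 (cv2) and the standard library are available. Lean on these libraries where they do the work, as an engineer would, in place of code of your own. Each camera call takes 0.05 s, during which the arm holds its last target.

## Working session

There is one attempt and no reset: what is moved stays moved. The work goes in short steps, Python scripts to look and compute and a tool call to move; the robot and the scene stay as the last step left them, time stands still between calls to the robot, and variables do not carry over. Pictures are saved under pics/ and viewed, and the job is handed in when it is done.

Besides the shell and the picture viewer there is one more tool, called after "Emit:" as name(argument=value, ...) on one line, values as JSON. step_arm: Moves the arm, as the interface text tells. Shift numbers are shares of 0.6 m and turn numbers shares of pi/4 rad, none past 1 either way. Its arguments: {"type":"object","properties":{"xyz":{"type":"array","items":{"type":"array","items":{"type":"number"}}},"spin":{"type":"array","items":{"type":"number"}},"fingers":{"type":"number"},"grip_force":{"type":"number"}},"required":["xyz","spin"]}

```bash
mkdir -p pics; python3 - <<'E'
from cell import robot, read_camera
import cv2,numpy as np
s=robot.get_state()
for k,v in s.items(): print(k,np.round(v,3).tolist())
for n in("top","side"):
    c=read_camera(n); cv2.imwrite(f"pics/{n}0.png",c["img"][:,:,::-1]); print(n,c["K"],c["dist_coeffs"],c["view"],(c["z_map"]>0).mean())
E
```

```text
clock 0.0
qpos [-1.409, 0.259, 1.536, -0.0, 1.348, -0.203]
joint_velocities [0.0, -0.0, 0.001, -0.0, 0.0, 0.0]
joint_torque [-0.001, -44.603, -29.057, -0.0, 0.012, 0.0]
tool_pos [0.196, -0.513, 0.209]
ee_rot [[0.934, 0.357, -0.0], [0.357, -0.934, 0.002], [0.0, -0.002, -1.0]]
ft_force [0.78, 0.271, 0.458]
torque [0.023, 0.015, 0.063]
finger_gap 1.004
top [[406.50884118   0.         276.10132261]
 [  0.         406.50884118 211.69053404]
 [  0.           0.           1.        ]] [-0.1225539  0.         0.         0.         0.       ] [[-0.11276968 -0.99361627 -0.00311537  0.04898949]
 [-0.97293419  0.11105775 -0.20264558  0.50338965]
 [ 0.20169793 -0.01982122 -0.97924719  1.0137285 ]
 [ 0.          0.          0.          1.        ]] 0.9961607142857143
side [[532.99170991   0.         274.02964498]
 [  0.         532.99170991 204.90972523]
 [  0.           0.           1.        ]] [-0.16619841  0.          0.          0.          0.        ] [[ 0.88783731 -0.46000601 -0.01180596 -0.46707509]
 [-0.29453296 -0.54837869 -0.78264369  0.18737102]
 [ 0.35354666  0.69833752 -0.62235799  1.20580726]
 [ 0.          0.          0.          1.        ]] 0.9959396258503401
```

View pics/top0.png

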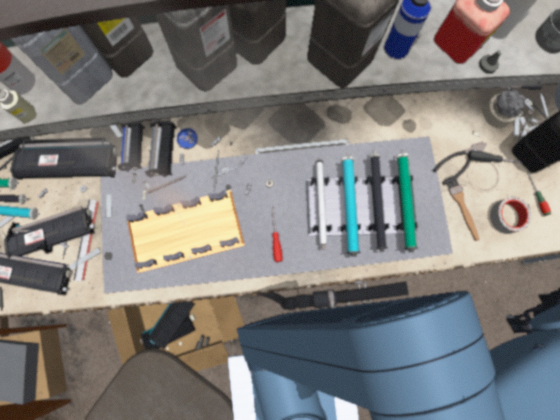

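View pics/side0.png

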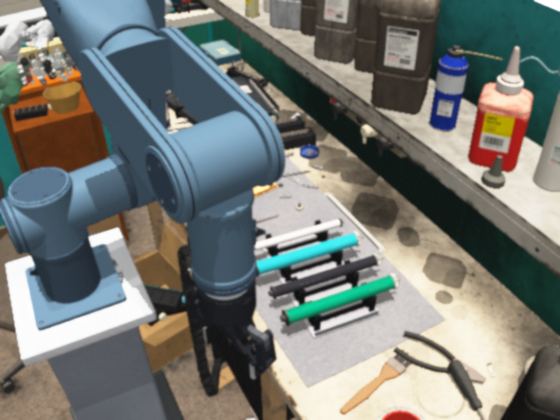

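```bash
cat > h.py <<'E'
from cell import robot, read_camera
import cv2,numpy as np
def ray(c,uv,z):
    p=cv2.undistortPoints(np.float64(uv).reshape(-1,1,2),c["K"],c["dist_coeffs"]).reshape(-1,2)
    V=c["view"];R=V[:3,:3];o=-R.T@V[:3,3]
    d=np.c_[p,np.ones(len(p))]@R
    return o+d*((z-o[2])/d[:,2])[:,None]
def cloud(c):
    h,w=c["z_map"].shape
    u,v=np.meshgrid(np.arange(w),np.arange(h))
    p=cv2.undistortPoints(np.float64(np.c_[u.ravel(),v.ravel()]).reshape(-1,1,2),c["K"],c["dist_coeffs"]).reshape(-1,2)
    P=np.c_[p,np.ones(len(p))]*c["z_map"].ravel()[:,None]
    V=c["view"]; return ((P-V[:3,3])@V[:3,:3]).reshape(h,w,3)
E
python3 - <<'E'
from h import *
c=read_camera("top");im=c["img"]
cv2.imwrite("pics/bz.png",cv2.resize(im[175:285,110:260,::-1],None,fx=5,fy=5,interpolation=cv2.INTER_CUBIC))
cv2.imwrite("pics/sz.png",cv2.resize(im[140:265,295:435,::-1],None,fx=4.5,fy=4.5,interpolation=cv2.INTER_CUBIC))
X=cloud(c)
hsv=cv2.cvtColor(im,cv2.COLOR_RGB2HSV)
# height stats
for y0,y1,x0,x1 in [(215,245,160,215),(170,175,250,260)]:
    print(np.median(X[y0:y1,x0:x1,2]))
zz=np.clip(X[...,2]/0.08*255,0,255).astype(np.uint8)
cv2.imwrite("pics/hz.png",cv2.resize(zz[140:285,100:440],None,fx=2.3,fy=2.3,interpolation=cv2.INTER_NEAREST))
E
```

```text
0.009478885685244852
0.0030453739192454286
```

View pics/bz.png

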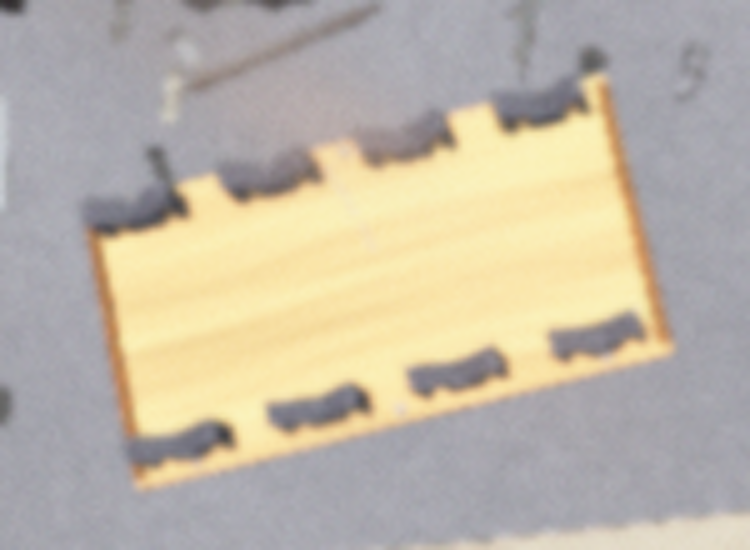

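View pics/sz.png

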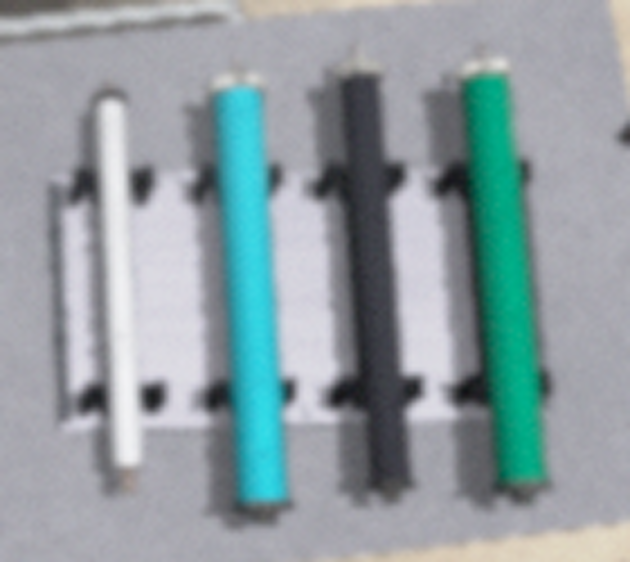

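View pics/hz.png

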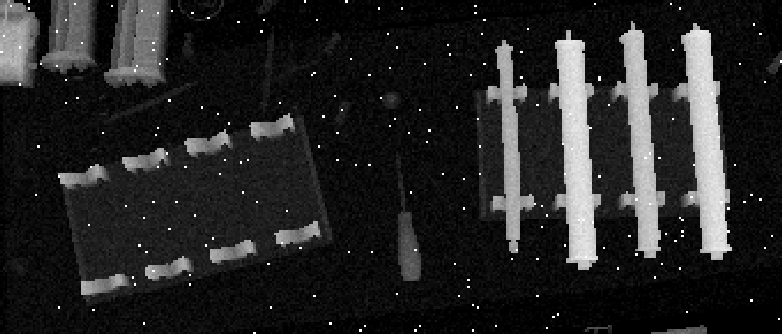

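```bash
cat > meas.py <<'E'
from h import *
def run():
    cs=[read_camera("top") for _ in range(3)]
    Z=np.median([c["z_map"] for c in cs],0).astype(np.float32); c=cs[0]; c["z_map"]=Z
    return c,cv2.medianBlur(Z,3)
E
python3 - <<'E'
from meas import *
c,Z=run(); X=cloud(c); z=X[...,2]; im=c["img"]
m=np.zeros(z.shape,np.uint8); m[180:285,115:250]=(z[180:285,115:250]>0.025)
n,l,st,ce=cv2.connectedComponentsWithStats(m)
ctr=[]
for i in range(1,n):
    if st[i,4]<15: continue
    p=X[l==i]; r=cv2.minAreaRect((p[:,:2]*1000).astype(np.float32)); ctr.append(np.array(r[0])/1000)
    print(st[i,4],np.round(r[0],1),np.round(r[1],1),np.round(r[2],1),p[:,2].max().round(4),p[:,2].min().round(3))
# plywood mask
hsv=cv2.cvtColor(im,cv2.COLOR_RGB2HSV)
pm=((hsv[...,0]>8)&(hsv[...,0]<30)&(hsv[...,1]>70)&(hsv[...,2]>90)).astype(np.uint8);pm[:175]=0;pm[285:]=0;pm[:,:110]=0;pm[:,255:]=0
n,l,st,ce=cv2.connectedComponentsWithStats(pm); k=1+st[1:,4].argmax(); print(st[k])
v,u=np.nonzero(l==k); P=ray(c,np.c_[u,v],0.009)
r=cv2.minAreaRect((P[:,:2]*1000).astype(np.float32)); print("board",r)
# rollers: high points
m=np.zeros(z.shape,np.uint8); sub=(slice(140,270),slice(295,435)); m[sub]=(z[sub]>0.046)
n,l,st,ce=cv2.connectedComponentsWithStats(m)
for i in range(1,n):
    if st[i,4]<60: continue
    p=X[l==i]; q=p-p.mean(0)
    d=cv2.fitLine(p[:,:2].astype(np.float32),cv2.DIST_HUBER,0,0.001,0.001).ravel()
    t=(p[:,:2]-d[2:])@d[:2]
    mid=d[2:]+d[:2]*(t.max()+t.min())/2
    print("roller",st[i,4],ce[i].round(),"ctr",mid.round(4),"len",np.ptp(t).round(4),"ang",np.arctan(d[1]/d[0]).round(4),"ztop",np.percentile(p[:,2],80).round(4))
E
```

```text
123 [432.4  90.6] [319.3  48.5] 20.1 1.0949 0.025
126 [561.5 217.4] [15.3 49. ] 8.3 0.0548 0.025
120 [550.2 292.3] [14.9 48.4] 7.2 0.0545 0.025
123 [538.6 368. ] [14.5 47.1] 9.2 0.0552 0.026
113 [443.  122.8] [14.1 48.6] 8.4 0.0572 0.029
120 [432.1 198.6] [14.1 49. ] 8.4 0.0559 0.027
118 [420.5 274.1] [14.8 46.8] 8.9 0.0551 0.025
116 [410.7 349.6] [14.2 47.9] 7.8 0.0554 0.025
[ 128  190  116   83 4544]
board ((489.9666442871094, 245.77304077148438), (159.5849609375, 299.9269104003906), 8.65731430053711)
roller 1001 [378. 201.] ctr [ 0.457  -0.2742] len 0.385 ang -0.0942 ztop 0.0619
roller 1234 [406. 201.] ctr [ 0.4983 -0.3529] len 0.2797 ang -0.0902 ztop 0.0689
roller 1241 [350. 205.] ctr [ 0.5059 -0.2017] len 0.2792 ang -0.0886 ztop 0.0691
roller 609 [321. 203.] ctr [ 0.5195 -0.1284] len 0.251 ang -0.0763 ztop 0.0548
```

```bash
python3 - <<'E'
from meas import *
c,Z=run(); X=cloud(c); z=X[...,2]
for nm,cx,h,th,ra in [("mag",321,.046,.046,.009),("cyan",350,.054,.05,.015),("black",378,.050,.0535,.012),("green",406,.054,.05,.015)]:
    m=np.zeros(z.shape,np.uint8); sub=(slice(140,265),slice(cx-14,cx+14)); m[sub]=(z[sub]>th)&(z[sub]<.09)
    n,l,st,ce=cv2.connectedComponentsWithStats(m); k=1+st[1:,4].argmax()
    v,u=np.nonzero(l==k); P=ray(c,np.c_[u,v],h)[:,:2]
    d=cv2.fitLine(P.astype(np.float32),cv2.DIST_HUBER,0,0.001,0.001).ravel(); t=(P-d[2:])@d[:2]
    mid=d[2:]+d[:2]*(t.max()+t.min())/2
    print(nm,mid.round(4),np.ptp(t).round(4),np.arctan(d[1]/d[0]).round(4))
E
```

```text
mag [ 0.5197 -0.1306] 0.2508 -0.0849
cyan [ 0.506  -0.2044] 0.2791 -0.0896
black [ 0.5061 -0.2825] 0.271 -0.0896
green [ 0.4983 -0.3572] 0.2797 -0.0933
```

```bash
cat > go.py <<'E'
import sys
from h import *
def go(x,y,z,yaw):
    s=robot.get_state(); R=np.array(s["ee_rot"]); p=np.array(s["tool_pos"])
    d=R.T@(np.array([x,y,z])-p)/0.6
    cur=np.arctan2(R[1,0],R[0,0]); sp=-(yaw-cur)
    print("t",round(s["clock"],2),"pos",p.round(4),"yaw",cur.round(4),"F",np.round(s["ft_force"],1),"gap",round(s["finger_gap"],3),"-> xyz",d.round(4),"spin",(sp/(np.pi/4)).round(4))
go(*map(float,sys.argv[1:]))
E
python3 go.py 0.498 -0.357 0.15 -0.092
```

```text
t 0.45 pos [ 0.1962 -0.5138  0.2097] yaw 0.3648 F [ 1.1 -0.5 -0.1] gap 1.002 -> xyz [ 0.5631 -0.0646  0.0996] spin 0.5816
```

Emit:
step_arm(xyz=[[0.28, -0.03, 0.05], [0.563, -0.065, 0.1], [0.563, -0.065, 0.1], [0.563, -0.065, 0.1], [0.563, -0.065, 0.1], [0.563, -0.065, 0.1], [0.563, -0.065, 0.1], [0.563, -0.065, 0.1]], spin=[0.2, 0.4, 0.582, 0.582, 0.582, 0.582, 0.582, 0.582], fingers=-0.2, grip_force=40)

```text
clock: 1.45
tool_pos: [0.4974, -0.3572, 0.1498]
ee_rot: [[0.996, -0.092, -0.001], [-0.092, -0.996, -0.0], [-0.001, 0.0, -1.0]]
ft_force: [-0.3, -0.1, 1.0]
finger_gap: 0.601
```

```bash
python3 go.py 0.498 -0.357 0.033 -0.092
python3 -c "
from h import *
cv2.imwrite('pics/s1.png',cv2.resize(read_camera('side')['img'][150:400,150:450,::-1],None,fx=2.3,fy=2.3))"
```

```text
t 1.45 pos [ 0.4974 -0.3572  0.1498] yaw -0.092 F [-0.3 -0.1  1. ] gap 0.601 -> xyz [ 0.0011 -0.0004  0.1947] spin -0.0001
```

View pics/s1.png

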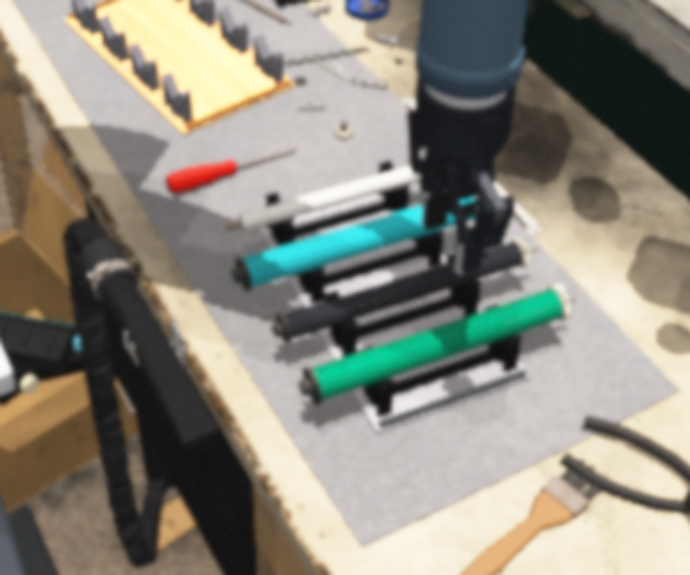

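The arm hovers over the green drum with its finger shadow across the drum at about (450,335) in the crop, and the row order is as measured. I'll descend.

Emit:
step_arm(xyz=[[0, 0, 0.09], [0, 0, 0.16], [0, 0, 0.195], [0, 0, 0.195]], spin=[0, 0, 0, 0])

```text
clock: 2.0
tool_pos: [0.4958, -0.3569, 0.0314]
ee_rot: [[0.996, -0.094, -0.003], [-0.094, -0.996, 0.003], [-0.003, -0.002, -1.0]]
ft_force: [-0.2, -0.5, 0.4]
finger_gap: 0.596
```

Emit:
step_arm(xyz=[[0, 0, 0], [0, 0, 0], [0, 0, 0], [0, 0, 0]], spin=[0, 0, 0, 0], fingers=1, grip_force=40)

```text
clock: 2.5
tool_pos: [0.4982, -0.3574, 0.0348]
ee_rot: [[0.996, -0.092, 0.001], [-0.092, -0.996, -0.002], [0.001, 0.002, -1.0]]
ft_force: [-2.4, 2.2, 7.4]
finger_gap: 0.314
```

Emit:
step_arm(xyz=[[0, 0, -0.01], [0, 0, -0.05], [0, 0, -0.12], [0, 0, -0.2], [0, 0, -0.2], [0, 0, -0.2]], spin=[0, 0, 0, 0, 0, 0])

```text
clock: 3.25
tool_pos: [0.4976, -0.3567, 0.1527]
ee_rot: [[0.996, -0.092, -0.0], [-0.092, -0.996, -0.0], [-0.0, 0.0, -1.0]]
ft_force: [0.8, -0.4, -1.6]
finger_gap: 0.312
```

```bash
python3 go.py 0.474 0.3585 0.155 0.146
cat > snap.py <<'E'
from h import *
import sys
a=read_camera('side')['img'];b=read_camera('top')['img']
cv2.imwrite('pics/%s.png'%sys.argv[1],np.hstack([cv2.resize(a[100:400,130:450,::-1],(400,375)),cv2.resize(b[120:300,100:440,::-1],(400,212)) if 0 else cv2.resize(cv2.copyMakeBorder(b[120:300,100:440,::-1],0,139,0,0,cv2.BORDER_CONSTANT),(400,375))]))
E
python3 snap.py g1
```

```text
t 3.25 pos [ 0.4976 -0.3567  0.1527] yaw -0.0923 F [ 0.8 -0.4 -1.6] gap 0.312 -> xyz [-0.1491 -1.1833 -0.0039] spin -0.3035
```

View pics/g1.png

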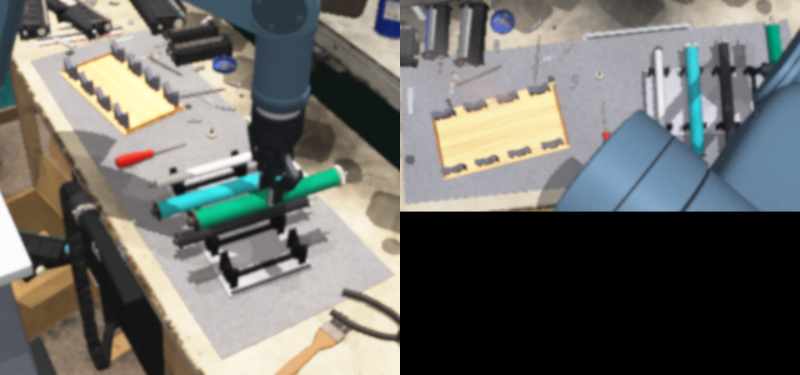

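The green drum is held level, its saddle at (265,255) in the left half is empty. Carrying it over.

Emit:
step_arm(xyz=[[-0.01, -0.06, -0.01], [-0.02, -0.16, -0.015], [-0.03, -0.26, -0.015], [-0.04, -0.36, -0.015], [-0.05, -0.46, -0.015], [-0.06, -0.56, -0.015], [-0.07, -0.66, -0.015], [-0.08, -0.72, -0.015]], spin=[0, -0.05, -0.1, -0.15, -0.2, -0.25, -0.3, -0.3])

```text
clock: 4.35
tool_pos: [0.4885, 0.0805, 0.1604]
ee_rot: [[0.989, 0.145, -0.003], [0.145, -0.989, 0.001], [-0.003, -0.001, -1.0]]
ft_force: [0.8, -0.5, -2.1]
finger_gap: 0.313
```

```bash
python3 go.py 0.474 0.3585 0.155 0.146
```

```text
t 4.35 pos [0.4885 0.0805 0.1604] yaw 0.1457 F [ 0.8 -0.5 -2.1] gap 0.313 -> xyz [ 0.0433 -0.462   0.0094] spin -0.0004
```

Emit:
step_arm(xyz=[[0.01, -0.08, 0.009], [0.02, -0.18, 0.009], [0.03, -0.28, 0.009], [0.04, -0.36, 0.009], [0.043, -0.42, 0.009], [0.043, -0.462, 0.009], [0.043, -0.462, 0.009], [0.043, -0.462, 0.009]], spin=[0, 0, 0, 0, 0, 0, 0, 0])

```text
clock: 5.35
tool_pos: [0.4754, 0.3549, 0.1552]
ee_rot: [[0.99, 0.143, -0.002], [0.143, -0.99, -0.002], [-0.002, 0.001, -1.0]]
ft_force: [0.4, -0.4, -1.7]
finger_gap: 0.311
```

```bash
python3 go.py 0.474 0.3585 0.036 0.146; python3 snap.py g2
python3 - <<'E'
from meas import *
c,Z=run(); X=cloud(c); z=X[...,2]; hsv=cv2.cvtColor(c["img"],cv2.COLOR_RGB2HSV)
m=(hsv[...,0]>65)&(hsv[...,0]<85)&(hsv[...,1]>120)&(z>.1); m[:, 260:]=0
print(m.sum()); v,u=np.nonzero(m); P=ray(c,np.c_[u,v],0.174)[:,:2]
if len(P)>50:
    d=cv2.fitLine(P.astype(np.float32),cv2.DIST_HUBER,0,0.001,0.001).ravel(); t=(P-d[2:])@d[:2]; print(d, np.arctan(d[1]/d[0]), d[2:]+d[:2]*(t.max()+t.min())/2, np.ptp(t))
E
```

```text
t 5.35 pos [0.4754 0.3549 0.1552] yaw 0.1434 F [ 0.4 -0.4 -1.7] gap 0.311 -> xyz [-0.001  -0.0065  0.1987] spin -0.0033
969
[0.98985475 0.14208284 0.464394   0.35533518] 0.1425653 [0.47465387 0.35680787] 0.24727882334375056
```

View pics/g2.png

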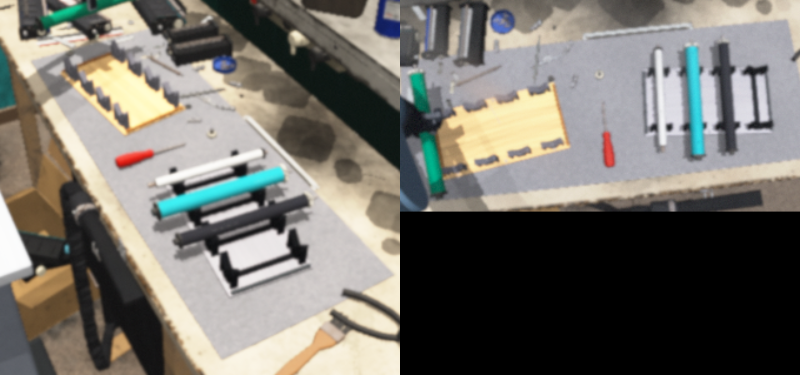

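The green drum hangs over the far-left slot, aligned (angle 0.1426, mid at (0.4747, 0.357)). I'll re-read the pose now the arm has settled.

```bash
python3 go.py 0.474 0.3585 0.036 0.146
```

```text
t 5.6 pos [0.4762 0.3549 0.1564] yaw 0.142 F [ 1.3  0.  -1.5] gap 0.311 -> xyz [-0.0027 -0.0065  0.2007] spin -0.005
```

Emit:
step_arm(xyz=[[-0.003, -0.005, 0.05], [-0.003, -0.005, 0.11], [-0.003, -0.005, 0.16], [-0.003, -0.005, 0.18], [-0.003, -0.005, 0.19], [-0.003, -0.005, 0.2], [-0.003, -0.005, 0.2], [-0.003, -0.005, 0.2]], spin=[-0.005, -0.005, -0.005, -0.005, -0.005, -0.005, -0.005, -0.005])

```text
clock: 6.6
tool_pos: [0.474, 0.3587, 0.0371]
ee_rot: [[0.989, 0.147, 0.001], [0.147, -0.989, 0.001], [0.001, -0.0, -1.0]]
ft_force: [-1.0, -0.3, -1.6]
finger_gap: 0.312
```

```bash
python3 go.py 0.474 0.3585 0.036 0.146
python3 - <<'E'
from meas import *
c,Z=run(); X=cloud(c); z=X[...,2]; hsv=cv2.cvtColor(c["img"],cv2.COLOR_RGB2HSV)
m=(hsv[...,0]>65)&(hsv[...,0]<85)&(hsv[...,1]>120)&(z>.03)&(z<.1); m[:, 260:]=0;m[:,:110]=0
print(m.sum()); v,u=np.nonzero(m); P=ray(c,np.c_[u,v],0.054)[:,:2]
if len(P)>50:
    d=cv2.fitLine(P.astype(np.float32),cv2.DIST_HUBER,0,0.001,0.001).ravel(); t=(P-d[2:])@d[:2]; print(d, np.arctan(d[1]/d[0]), d[2:]+d[:2]*(t.max()+t.min())/2, np.ptp(t), np.percentile(z[m],[50,80,90]))
E
```

```text
t 6.6 pos [0.474  0.3587 0.0371] yaw 0.1472 F [-1.  -0.3 -1.6] gap 0.312 -> xyz [-0.0001  0.0004  0.0019] spin 0.0016
737
[0.9892448  0.14626935 0.46460953 0.35983807] 0.14679599 [0.47241844 0.36099269] 0.24628924144560388 [0.07019909 0.07188091 0.07268514]
```

Emit:
step_arm(xyz=[[0, 0, 0.003], [0, 0, 0.005], [0, 0, 0.005], [0, 0, 0.005]], spin=[0, 0, 0, 0])

```text
clock: 7.25
tool_pos: [0.4742, 0.3584, 0.036]
ee_rot: [[0.989, 0.147, 0.002], [0.147, -0.989, 0.0], [0.002, 0.0, -1.0]]
ft_force: [-4.3, -4.2, 15.3]
finger_gap: 0.316
```

Emit:
step_arm(xyz=[[0, 0, 0], [0, 0, 0], [0, 0, 0], [0, 0, 0]], spin=[0, 0, 0, 0], fingers=-0.2)

```text
clock: 7.75
tool_pos: [0.4736, 0.3585, 0.0331]
ee_rot: [[0.989, 0.147, -0.0], [0.147, -0.989, -0.0], [-0.0, 0.0, -1.0]]
ft_force: [-0.0, 0.3, 1.1]
finger_gap: 0.603
```

Emit:
step_arm(xyz=[[0, 0, -0.05], [0, 0, -0.13], [0, 0, -0.2], [0, 0.08, -0.22], [0, 0.18, -0.22], [0, 0.28, -0.22], [0, 0.37, -0.22], [0, 0.46, -0.22]], spin=[0, 0, 0, 0.04, 0.1, 0.17, 0.24, 0.3])

```text
clock: 8.75
tool_pos: [0.5142, 0.0837, 0.1655]
ee_rot: [[0.996, -0.09, 0.0], [-0.09, -0.996, 0.0], [0.0, -0.0, -1.0]]
ft_force: [-0.1, -0.4, 0.3]
finger_gap: 0.604
```

```bash
python3 go.py 0.506 -0.2825 0.15 -0.09; python3 snap.py g3
cat > chk.py <<'E'
from meas import *
import sys
C=np.array([.4905,.2457]);th=.146;ex=np.array([np.cos(th),np.sin(th)]);ey=np.array([-np.sin(th),np.cos(th)])
c,Z=run(); X=cloud(c); z=X[...,2]
rel=X[...,:2]-C; a=rel@ex; b=rel@ey
for nm,y,h,r in [("mag",-.114,.046,.009),("cyan",-.038,.054,.015),("black",.038,.050,.012),("green",.114,.054,.015)]:
    if nm not in sys.argv[1:]: continue
    m=(abs(b-y)<.036)&(abs(a)<.17)&(z>h+(-.001 if nm=='mag' else .003))&(z<h+.03)
    n,l,st,ce=cv2.connectedComponentsWithStats(m.astype(np.uint8)); k=1+st[1:,4].argmax()
    v,u=np.nonzero(l==k); P=ray(c,np.c_[u,v],h)[:,:2]-C
    d=cv2.fitLine(P.astype(np.float32),cv2.DIST_HUBER,0,0.001,0.001).ravel(); t=(P-d[2:])@d[:2]
    mid=d[2:]+d[:2]*(t.max()+t.min())/2
    zc=np.percentile(z[l==k],80)
    for lo,hi in((-.13,-.03),(.03,.13)):
        q=(l==k)&(a>lo)&(a<hi); print("  end z80",np.percentile(z[q],80).round(4))
    print(nm,"x",(mid@ex).round(4),"y",(mid@ey).round(4),"len",np.ptp(t).round(3),"dang",(np.arctan(d[1]/d[0])-th).round(4),"z80-seat top",(zc-h-r).round(4))
E
python3 chk.py green
```

```text
t 8.75 pos [0.5142 0.0837 0.1655] yaw -0.09 F [-0.1 -0.4  0.3] gap 0.604 -> xyz [0.0412 0.6092 0.0257] spin -0.0
  end z80 0.0698
  end z80 0.0695
green x -0.0018 y 0.1152 len 0.272 dang -0.0072 z80-seat top 0.0007
```

View pics/g3.png

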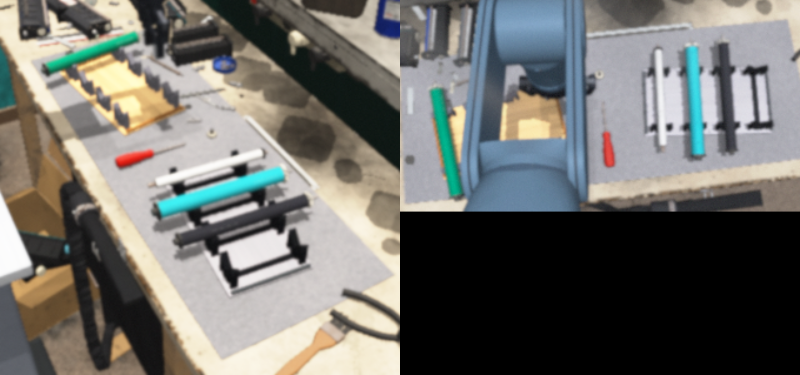

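Green is seated in the leftmost slot (x −2 mm, y 0.115, height within 1 mm). Black is next.

Emit:
step_arm(xyz=[[0.01, 0.08, 0], [0.02, 0.18, 0], [0.03, 0.28, 0.01], [0.04, 0.38, 0.02], [0.041, 0.48, 0.026], [0.041, 0.56, 0.026], [0.041, 0.609, 0.026], [0.041, 0.609, 0.026]], spin=[0, 0, 0, 0, 0, 0, 0, 0])

```text
clock: 10.0
tool_pos: [0.5069, -0.2812, 0.1494]
ee_rot: [[0.996, -0.089, -0.0], [-0.089, -0.996, 0.0], [-0.0, -0.0, -1.0]]
ft_force: [-0.6, 0.6, -1.3]
finger_gap: 0.598
```

Emit:
step_arm(xyz=[[0, 0, 0], [0, 0, 0]], spin=[0, 0])

```text
clock: 10.25
tool_pos: [0.5069, -0.2788, 0.1498]
ee_rot: [[0.996, -0.086, -0.0], [-0.086, -0.996, 0.001], [-0.0, -0.001, -1.0]]
ft_force: [-0.2, 0.3, 0.4]
finger_gap: 0.599
```

```bash
python3 go.py 0.506 -0.2825 0.031 -0.09
```

```text
t 10.25 pos [ 0.5069 -0.2788  0.1498] yaw -0.086 F [-0.2  0.3  0.4] gap 0.599 -> xyz [-0.0009  0.0064  0.1981] spin 0.0051
```

Emit:
step_arm(xyz=[[-0.001, 0.005, 0.09], [-0.001, 0.005, 0.16], [-0.001, 0.005, 0.198], [-0.001, 0.005, 0.198], [-0.001, 0.005, 0.198]], spin=[0.004, 0.004, 0.004, 0.004, 0.004])

```text
clock: 10.88
tool_pos: [0.5065, -0.2835, 0.0322]
ee_rot: [[0.996, -0.09, 0.001], [-0.09, -0.996, -0.001], [0.002, 0.001, -1.0]]
ft_force: [0.1, -0.2, 0.2]
finger_gap: 0.603
```

Emit:
step_arm(xyz=[[0, 0, 0], [0, 0, 0], [0, 0, 0], [0, 0, 0]], spin=[0, 0, 0, 0], fingers=1)

```text
clock: 11.38
tool_pos: [0.5066, -0.2819, 0.0327]
ee_rot: [[0.996, -0.092, 0.002], [-0.092, -0.996, 0.002], [0.002, -0.002, -1.0]]
ft_force: [2.0, 7.6, 7.4]
finger_gap: 0.222
```

Emit:
step_arm(xyz=[[0, 0, -0.01], [0, 0, -0.05], [0, 0, -0.12], [0, 0, -0.2], [0, 0, -0.21], [0, 0, -0.21]], spin=[0, 0, 0, 0, 0, 0])

```text
clock: 12.12
tool_pos: [0.5053, -0.2838, 0.1572]
ee_rot: [[0.996, -0.092, 0.0], [-0.092, -0.996, -0.001], [0.0, 0.001, -1.0]]
ft_force: [-0.9, 1.0, -2.0]
finger_gap: 0.219
```

```bash
python3 go.py 0.485 0.2833 0.155 0.146
```

```text
t 12.12 pos [ 0.5053 -0.2838  0.1572] yaw -0.0917 F [-0.9  1.  -2. ] gap 0.219 -> xyz [-0.1203 -0.9381  0.0031] spin -0.3027
```

Emit:
step_arm(xyz=[[-0.01, -0.06, 0], [-0.02, -0.16, 0], [-0.03, -0.26, 0], [-0.04, -0.36, 0], [-0.06, -0.46, 0], [-0.08, -0.56, 0], [-0.1, -0.66, 0], [-0.12, -0.76, 0]], spin=[0, -0.05, -0.1, -0.15, -0.2, -0.25, -0.3, -0.303])

```text
clock: 13.12
tool_pos: [0.4738, 0.1786, 0.1551]
ee_rot: [[0.989, 0.146, -0.003], [0.146, -0.989, -0.001], [-0.003, 0.0, -1.0]]
ft_force: [1.1, -0.5, -1.1]
finger_gap: 0.218
```

```bash
python3 go.py 0.485 0.2833 0.155 0.146
```

```text
t 13.12 pos [0.4738 0.1786 0.1551] yaw 0.1467 F [ 1.1 -0.5 -1.1] gap 0.218 -> xyz [ 0.044  -0.1699 -0.    ] spin 0.0008
```

Emit:
step_arm(xyz=[[0.01, -0.06, 0], [0.03, -0.12, 0], [0.044, -0.17, 0], [0.044, -0.17, 0], [0.044, -0.17, 0], [0.044, -0.17, 0]], spin=[0, 0, 0, 0, 0, 0])

```text
clock: 13.88
tool_pos: [0.4864, 0.2807, 0.1563]
ee_rot: [[0.989, 0.145, -0.001], [0.145, -0.989, -0.001], [-0.001, 0.001, -1.0]]
ft_force: [0.5, -1.1, -2.1]
finger_gap: 0.22
```

```bash
python3 go.py 0.485 0.2833 0.032 0.146
```

```text
t 13.88 pos [0.4864 0.2807 0.1563] yaw 0.1454 F [ 0.5 -1.1 -2.1] gap 0.22 -> xyz [-0.0013 -0.0047  0.2072] spin -0.0008
```

Emit:
step_arm(xyz=[[-0.001, -0.004, 0.06], [-0.001, -0.004, 0.13], [-0.001, -0.004, 0.18], [-0.001, -0.004, 0.195], [-0.001, -0.004, 0.205], [-0.001, -0.004, 0.207], [-0.001, -0.004, 0.207]], spin=[0, 0, 0, 0, 0, 0, 0])

```text
clock: 14.75
tool_pos: [0.4865, 0.2837, 0.0345]
ee_rot: [[0.989, 0.146, 0.002], [0.146, -0.989, -0.0], [0.002, 0.001, -1.0]]
ft_force: [-2.5, -4.3, 3.7]
finger_gap: 0.218
```

```bash
python3 go.py 0.485 0.2833 0.032 0.146; python3 chk.py black
```

```text
t 14.75 pos [0.4865 0.2837 0.0345] yaw 0.1464 F [-2.5 -4.3  3.7] gap 0.218 -> xyz [-0.0025  0.0002  0.0041] spin 0.0005
  end z80 0.0634Traceback (most recent call last):
  File "chk.py", line 15, in <module>
    q=(l==k)&(a>lo)&(a<hi); print("  end z80",np.percentile(z[q],80).round(4))
                                              ~~~~~~~~~~~~~^^^^^^^^^
    return _quantile_unchecked(
        a, q, axis, out, overwrite_input, method, keepdims, weights)
    return _ureduce(a,
                    func=_quantile_ureduce_func,
    ...<5 lines>...
                    overwrite_input=overwrite_input,
                    method=method)
    r = func(a, **kwargs)
    result = _quantile(arr,
                       quantiles=q,
    ...<2 lines>...
                       out=out,
                       weights=wgt)
    slices_having_nans = np.isnan(arr[-1, ...])
                                  ~~~^^^^^^^^^
IndexError: index -1 is out of bounds for axis 0 with size 0
```

Emit:
step_arm(xyz=[[0, 0, 0.002], [0, 0, 0.004], [0, 0, 0.004]], spin=[0, 0, 0])

```text
clock: 15.28
tool_pos: [0.4866, 0.2836, 0.034]
ee_rot: [[0.989, 0.146, 0.003], [0.146, -0.989, -0.0], [0.003, 0.001, -1.0]]
ft_force: [-8.0, -6.8, 22.3]
finger_gap: 0.224
```

Emit:
step_arm(xyz=[[0, 0, 0], [0, 0, 0], [0, 0, 0], [0, 0, 0]], spin=[0, 0, 0, 0], fingers=-0.2)

```text
clock: 15.78
tool_pos: [0.4858, 0.2842, 0.0302]
ee_rot: [[0.989, 0.146, -0.0], [0.146, -0.989, 0.0], [-0.0, -0.0, -1.0]]
ft_force: [-0.2, 0.3, -0.5]
finger_gap: 0.6
```

Emit:
step_arm(xyz=[[0, 0, -0.05], [0, 0, -0.13], [0, 0, -0.2], [0, 0.08, -0.21], [0, 0.18, -0.21], [0, 0.28, -0.21], [0, 0.37, -0.21], [0, 0.46, -0.21]], spin=[0, 0, 0, 0.04, 0.1, 0.17, 0.24, 0.3])

```text
clock: 16.77
tool_pos: [0.5262, 0.0094, 0.1564]
ee_rot: [[0.996, -0.091, 0.0], [-0.091, -0.996, 0.0], [0.0, -0.0, -1.0]]
ft_force: [-0.1, 0.9, 0.5]
finger_gap: 0.601
```

```bash
python3 go.py 0.506 -0.2044 0.15 -0.09; python3 snap.py g4; python3 chk.py green black
```

```text
t 16.77 pos [0.5262 0.0094 0.1564] yaw -0.0908 F [-0.1  0.9  0.5] gap 0.601 -> xyz [-0.0012  0.3579  0.0106] spin -0.001
  end z80 0.0625
  end z80 0.0625
black x 0.0035 y 0.0379 len 0.273 dang -0.0016 z80-seat top 0.0005
  end z80 0.0697
  end z80 0.0696
green x -0.0029 y 0.115 len 0.27 dang -0.0029 z80-seat top 0.0006
```

View pics/g4.png

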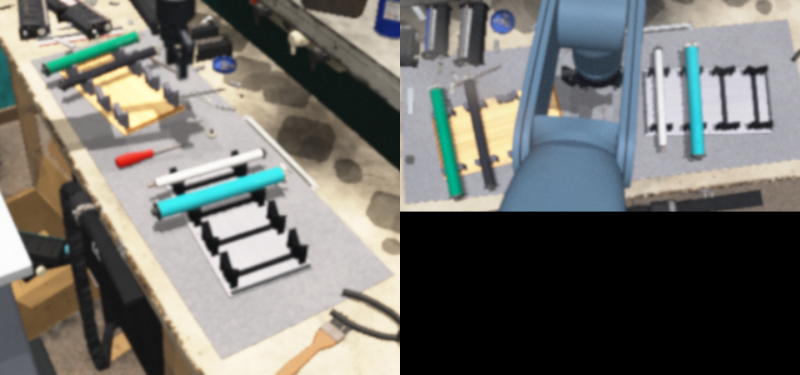

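Black is seated in the second slot from left (y 0.038, height within 1 mm). Cyan is next.

Emit:
step_arm(xyz=[[-0.001, 0.08, 0], [-0.001, 0.18, 0.01], [-0.001, 0.28, 0.01], [-0.001, 0.34, 0.01], [-0.001, 0.36, 0.01], [-0.001, 0.36, 0.01], [-0.001, 0.36, 0.01]], spin=[0, 0, 0, 0, 0, 0, 0])

```text
clock: 17.9
tool_pos: [0.5065, -0.202, 0.1503]
ee_rot: [[0.996, -0.087, -0.0], [-0.087, -0.996, 0.001], [-0.0, -0.001, -1.0]]
ft_force: [-0.0, 0.3, -0.2]
finger_gap: 0.602
```

```bash
python3 go.py 0.506 -0.2044 0.034 -0.09
```

```text
t 17.9 pos [ 0.5065 -0.202   0.1503] yaw -0.0871 F [-0.   0.3 -0.2] gap 0.602 -> xyz [-0.0003  0.0042  0.1939] spin 0.0036
```

Emit:
step_arm(xyz=[[0, 0.003, 0.09], [0, 0.003, 0.16], [0, 0.003, 0.194], [0, 0.003, 0.194], [0, 0.003, 0.194]], spin=[0.003, 0.003, 0.003, 0.003, 0.003])

```text
clock: 18.52
tool_pos: [0.507, -0.2054, 0.0351]
ee_rot: [[0.996, -0.09, 0.001], [-0.09, -0.996, -0.001], [0.001, 0.001, -1.0]]
ft_force: [-0.4, -0.7, 0.9]
finger_gap: 0.6
```

Emit:
step_arm(xyz=[[0, 0, 0], [0, 0, 0], [0, 0, 0], [0, 0, 0]], spin=[0, 0, 0, 0], fingers=1)

```text
clock: 19.02
tool_pos: [0.5071, -0.2056, 0.0357]
ee_rot: [[0.996, -0.092, 0.003], [-0.092, -0.996, -0.0], [0.003, 0.0, -1.0]]
ft_force: [0.8, 3.1, 5.7]
finger_gap: 0.31
```

Emit:
step_arm(xyz=[[0, 0, -0.01], [0, 0, -0.05], [0, 0, -0.12], [0, 0, -0.2], [0, 0, -0.21], [0, 0, -0.21]], spin=[0, 0, 0, 0, 0, 0])

```text
clock: 19.77
tool_pos: [0.5059, -0.2059, 0.1603]
ee_rot: [[0.996, -0.092, 0.0], [-0.092, -0.996, -0.001], [0.001, 0.0, -1.0]]
ft_force: [-0.5, 1.0, -1.5]
finger_gap: 0.31
```

```bash
python3 go.py 0.496 0.2081 0.155 0.146
```

```text
t 19.77 pos [ 0.5059 -0.2059  0.1603] yaw -0.0916 F [-0.5  1.  -1.5] gap 0.31 -> xyz [-0.0796 -0.6856  0.0084] spin -0.3026
```

Emit:
step_arm(xyz=[[-0.01, -0.06, 0], [-0.02, -0.16, 0], [-0.03, -0.26, 0], [-0.04, -0.36, 0.005], [-0.06, -0.46, 0.008], [-0.075, -0.56, 0.008], [-0.08, -0.64, 0.008], [-0.08, -0.686, 0.008]], spin=[0, -0.05, -0.1, -0.15, -0.2, -0.25, -0.3, -0.303])

```text
clock: 20.78
tool_pos: [0.494, 0.2106, 0.1531]
ee_rot: [[0.989, 0.149, -0.004], [0.149, -0.989, -0.0], [-0.004, -0.0, -1.0]]
ft_force: [0.3, -0.1, -0.5]
finger_gap: 0.308
```

Emit:
step_arm(xyz=[[0, 0, 0], [0, 0, 0], [0, 0, 0]], spin=[0, 0, 0])

```text
clock: 21.15
tool_pos: [0.4957, 0.2072, 0.1546]
ee_rot: [[0.99, 0.144, -0.001], [0.144, -0.99, -0.001], [-0.001, 0.0, -1.0]]
ft_force: [1.0, -0.7, -1.9]
finger_gap: 0.304
```

```bash
python3 go.py 0.496 0.2081 0.0345 0.146
```

```text
t 21.15 pos [0.4957 0.2072 0.1546] yaw 0.145 F [ 1.  -0.7 -1.9] gap 0.304 -> xyz [ 0.001  -0.0014  0.2002] spin -0.0013
```

Emit:
step_arm(xyz=[[0, -0.001, 0.06], [0, -0.001, 0.13], [0, -0.001, 0.17], [0, -0.001, 0.19], [0, -0.001, 0.198], [0, -0.001, 0.2], [0, -0.001, 0.2]], spin=[0, 0, 0, 0, 0, 0, 0])

```text
clock: 22.02
tool_pos: [0.4957, 0.2078, 0.0369]
ee_rot: [[0.989, 0.146, 0.0], [0.146, -0.989, -0.002], [-0.0, 0.002, -1.0]]
ft_force: [-5.2, -4.6, 6.5]
finger_gap: 0.306
```

Emit:
step_arm(xyz=[[0, 0, 0.001], [0, 0, 0.002], [0, 0, 0.002]], spin=[0, 0, 0])

```text
clock: 22.4
tool_pos: [0.4958, 0.2077, 0.0367]
ee_rot: [[0.989, 0.146, 0.001], [0.146, -0.989, -0.002], [0.0, 0.002, -1.0]]
ft_force: [-7.3, -6.0, 14.4]
finger_gap: 0.31
```

Emit:
step_arm(xyz=[[0, 0, 0], [0, 0, 0], [0, 0, 0], [0, 0, 0]], spin=[0, 0, 0, 0], fingers=-0.2)

```text
clock: 22.9
tool_pos: [0.4959, 0.2091, 0.034]
ee_rot: [[0.989, 0.146, -0.0], [0.146, -0.989, 0.0], [0.0, -0.0, -1.0]]
ft_force: [-0.2, 0.9, 0.3]
finger_gap: 0.601
```

Emit:
step_arm(xyz=[[0, 0, -0.05], [0, 0, -0.13], [0, 0, -0.2], [0, 0.08, -0.21], [0, 0.18, -0.21], [0, 0.28, -0.21], [0, 0.37, -0.21], [0, 0.46, -0.21]], spin=[0, 0, 0, 0.04, 0.1, 0.17, 0.24, 0.3])

```text
clock: 23.9
tool_pos: [0.5362, -0.0657, 0.16]
ee_rot: [[0.996, -0.091, 0.0], [-0.091, -0.996, 0.0], [0.0, -0.0, -1.0]]
ft_force: [0.8, 0.6, 0.4]
finger_gap: 0.603
```

```bash
python3 go.py 0.519 -0.1306 0.15 -0.087; python3 snap.py g5; python3 chk.py green black cyan
```

```text
t 23.9 pos [ 0.5362 -0.0657  0.16  ] yaw -0.0909 F [0.8 0.6 0.4] gap 0.603 -> xyz [-0.0187  0.1103  0.0166] spin -0.0049
  end z80 0.0695
  end z80 0.0696
cyan x -0.0022 y -0.0375 len 0.276 dang -0.0011 z80-seat top 0.0004
  end z80 0.0621
  end z80 0.0622
black x 0.0056 y 0.0378 len 0.276 dang -0.0011 z80-seat top 0.0002
  end z80 0.0698
  end z80 0.0697
green x -0.0018 y 0.115 len 0.272 dang -0.0027 z80-seat top 0.0006
```

View pics/g5.png

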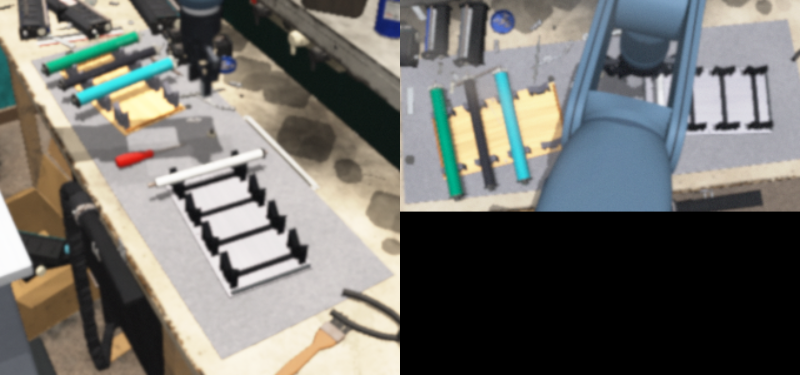

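Three are seated correctly. Last, the magnetic roller.

Emit:
step_arm(xyz=[[-0.01, 0.06, 0.01], [-0.019, 0.11, 0.017], [-0.019, 0.11, 0.017], [-0.019, 0.11, 0.017], [-0.019, 0.11, 0.017], [-0.019, 0.11, 0.017]], spin=[-0.002, -0.005, -0.005, -0.005, -0.005, -0.005])

```text
clock: 24.9
tool_pos: [0.5191, -0.1278, 0.15]
ee_rot: [[0.996, -0.084, 0.0], [-0.084, -0.996, 0.0], [0.0, -0.0, -1.0]]
ft_force: [0.5, 0.2, -0.4]
finger_gap: 0.601
```

```bash
python3 go.py 0.519 -0.1306 0.026 -0.087
```

```text
t 24.9 pos [ 0.5191 -0.1278  0.15  ] yaw -0.0838 F [ 0.5  0.2 -0.4] gap 0.601 -> xyz [2.000e-04 4.800e-03 2.066e-01] spin 0.0041
```

Emit:
step_arm(xyz=[[0, 0.003, 0.09], [0, 0.003, 0.16], [0, 0.003, 0.195], [0, 0.003, 0.207], [0, 0.003, 0.207]], spin=[0.003, 0.003, 0.003, 0.003, 0.003])

```text
clock: 25.52
tool_pos: [0.519, -0.1304, 0.0258]
ee_rot: [[0.996, -0.087, -0.0], [-0.087, -0.996, 0.0], [-0.0, -0.0, -1.0]]
ft_force: [-0.1, 0.4, 0.1]
finger_gap: 0.596
```

Emit:
step_arm(xyz=[[0, 0, 0], [0, 0, 0], [0, 0, 0], [0, 0, 0], [0, 0, 0]], spin=[0, 0, 0, 0, 0], fingers=1, grip_force=50)

```text
clock: 26.15
tool_pos: [0.5196, -0.1304, 0.027]
ee_rot: [[0.996, -0.088, 0.002], [-0.088, -0.996, -0.0], [0.002, 0.0, -1.0]]
ft_force: [-0.9, 2.3, 5.4]
finger_gap: 0.158
```

Emit:
step_arm(xyz=[[0, 0, -0.01], [0, 0, -0.05], [0, 0, -0.12], [0, 0, -0.2], [0, 0, -0.21], [0, 0, -0.21]], spin=[0, 0, 0, 0, 0, 0])

```text
clock: 26.9
tool_pos: [0.5185, -0.1305, 0.1518]
ee_rot: [[0.996, -0.088, 0.0], [-0.088, -0.996, -0.0], [0.001, 0.0, -1.0]]
ft_force: [-0.6, -0.3, -2.7]
finger_gap: 0.155
```

```bash
python3 go.py 0.5071 0.1329 0.155 0.146
```

```text
t 26.9 pos [ 0.5185 -0.1305  0.1518] yaw -0.0876 F [-0.6 -0.3 -2.7] gap 0.155 -> xyz [-0.0574 -0.4357 -0.0055] spin -0.2975
```

Emit:
step_arm(xyz=[[-0.01, -0.06, 0], [-0.02, -0.15, -0.005], [-0.03, -0.24, -0.005], [-0.04, -0.32, -0.005], [-0.05, -0.39, -0.005], [-0.057, -0.436, -0.005], [-0.057, -0.436, -0.005], [-0.057, -0.436, -0.005]], spin=[0, -0.05, -0.1, -0.15, -0.2, -0.25, -0.298, -0.298])

```text
clock: 27.9
tool_pos: [0.5061, 0.1334, 0.1527]
ee_rot: [[0.989, 0.146, -0.004], [0.146, -0.989, -0.0], [-0.004, -0.0, -1.0]]
ft_force: [-0.0, 0.7, -0.7]
finger_gap: 0.154
```

Emit:
step_arm(xyz=[[0, 0, 0], [0, 0, 0]], spin=[0, 0])

```text
clock: 28.15
tool_pos: [0.5073, 0.1326, 0.1542]
ee_rot: [[0.989, 0.145, -0.001], [0.145, -0.989, -0.0], [-0.001, -0.0, -1.0]]
ft_force: [0.4, -0.2, -1.7]
finger_gap: 0.155
```

```bash
python3 go.py 0.5071 0.1329 0.0265 0.146
```

```text
t 28.15 pos [0.5073 0.1326 0.1542] yaw 0.1451 F [ 0.4 -0.2 -1.7] gap 0.155 -> xyz [-1.000e-04 -6.000e-04  2.128e-01] spin -0.0011
```

Emit:
step_arm(xyz=[[0, 0, 0.06], [0, 0, 0.13], [0, 0, 0.18], [0, 0, 0.2], [0, 0, 0.208], [0, 0, 0.213], [0, 0, 0.213]], spin=[0, 0, 0, 0, 0, 0, 0])

```text
clock: 29.02
tool_pos: [0.5085, 0.1326, 0.0281]
ee_rot: [[0.989, 0.146, 0.002], [0.146, -0.989, -0.001], [0.002, 0.001, -1.0]]
ft_force: [-0.9, -3.0, 0.5]
finger_gap: 0.156
```

Emit:
step_arm(xyz=[[0, 0, 0.001], [0, 0, 0.003], [0, 0, 0.003]], spin=[0, 0, 0])

```text
clock: 29.4
tool_pos: [0.5088, 0.1324, 0.0276]
ee_rot: [[0.989, 0.146, 0.003], [0.146, -0.989, -0.001], [0.003, 0.002, -1.0]]
ft_force: [-4.8, -4.5, 14.0]
finger_gap: 0.158
```

Emit:
step_arm(xyz=[[0, 0, 0], [0, 0, 0], [0, 0, 0], [0, 0, 0]], spin=[0, 0, 0, 0], fingers=-0.2)

```text
clock: 29.9
tool_pos: [0.5075, 0.1332, 0.0249]
ee_rot: [[0.989, 0.146, -0.0], [0.146, -0.989, 0.0], [-0.0, -0.0, -1.0]]
ft_force: [0.2, -0.0, -0.1]
finger_gap: 0.599
```

Emit:
step_arm(xyz=[[0, 0, -0.05], [0, 0, -0.13], [0, 0, -0.2], [0, 0.08, -0.21], [0, 0.18, -0.21], [0, 0.28, -0.21], [0, 0.37, -0.21], [0, 0.46, -0.21]], spin=[0, 0, 0, 0, 0, 0, 0, 0])

```text
clock: 30.9
tool_pos: [0.5479, -0.1417, 0.1509]
ee_rot: [[0.989, 0.146, 0.0], [0.146, -0.989, 0.0], [0.0, -0.0, -1.0]]
ft_force: [0.3, -0.7, -0.3]
finger_gap: 0.598
```

```bash
python3 go.py 0.5071 0.1329 0.155 0.146; python3 snap.py g6; python3 chk.py green black cyan mag
```

```text
t 30.9 pos [ 0.5479 -0.1417  0.1509] yaw 0.1463 F [ 0.3 -0.7 -0.3] gap 0.598 -> xyz [-0.0005 -0.4627 -0.0067] spin 0.0003
  end z80 0.0548
  end z80 0.0554
mag x 0.0014 y -0.1141 len 0.251 dang 0.0008 z80-seat top 0.0002
  end z80 0.0695
  end z80 0.0695
cyan x 0.0009 y -0.0376 len 0.282 dang -0.0006 z80-seat top 0.0005
  end z80 0.0623
  end z80 0.0625
black x 0.0049 y 0.0379 len 0.276 dang -0.0004 z80-seat top 0.0003
  end z80 0.0696
  end z80 0.0694
green x 0.0038 y 0.1151 len 0.261 dang -0.0054 z80-seat top 0.0005
```

View pics/g6.png

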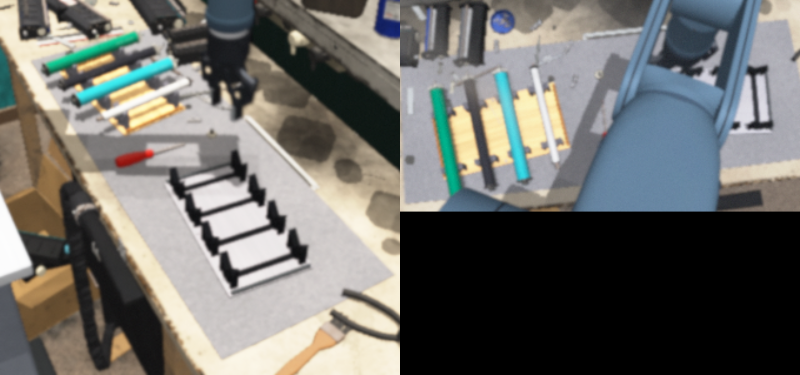

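The plywood rack holds green, black, cyan and silver from left to right, at about (440,140), (480,130), (510,125) and (545,110) in the right half. The steel rack is empty and the gripper is clear, so I'm handing in.

```bash
python3 -c "
from cell import robot
print(robot.sign_off())"
```

```text
the job is handed in; nothing more can be done
None
```

All four rollers are on the plywood rack in reverse order, and I handed the job in at about 31 s of the 120 s allowed. From the steel rack's left-to-right order of magnetic, cyan, black, green, the plywood rack now reads green, black, cyan, magnetic from the left.

Final checks from the top camera's depth picture, against the limits you gave:

| Check | Worst reading | Limit |
|---|---|---|
| Distance from slot middle | about 1 mm | 10 mm |
| Height above seated | about 0.5 mm | 5 mm |
| Angle to the slot | under 0.006 rad | 0.12 rad |
| Lengthwise offset from the rack's centre line | under 6 mm | 30 mm |

- **Contact:** the gripper is open and well clear of every roller. The highest wrist force shown at the end of any move was about 25 N, reached while pressing the black drum home.
- **Weaker readings:** in the last picture the arm partly hid the green drum, so its length read 261 mm instead of 280 mm. Its unobstructed readings earlier agreed with the final ones to a few millimetres. The black drum's lengthwise reading is less sure by a few millimetres, because its thin end shaft was partly missed.
- No check failed.

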